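# Tip the socket pail out over the clip tray

## Robot

A 6-joint arm with a two-finger parallel gripper is mounted at the origin on the work surface. World frame = base frame: x ahead of the robot, y to its left, z up, the work surface at z = 0. Lengths are in mm, angles in degrees, forces in N, time in s.
With the tool pointing down it reaches from about 350 to 850 mm from the base axis. Payload 8.1 kg.
Tool frame: the origin (TCP) lies between the finger pads; the fingertips stand 22 mm ahead of it and the grasp point (between the pads) lies 3 mm ahead of it; z points along the fingers, y is the line along which they close (so a half turn about z gives the same grasp; the last joint's range is limited). The gripper opens to 85 mm and grips with 20 to 120 N. Pads are 22 mm wide; open, the fingers measure 114 mm over their backs; the gripper's body (76 mm by 85 mm) begins 54 mm behind the grasp point. The pads swing forward as they close: fully open they stand 13 mm farther back than shut.
Start: joints at [61.054, 7.471, 85.268, -0, 87.261, -4.893], TCP at [244.526, 547.916, 253.292] pointing down, gripper open.
Joint ranges: [-169.43, 169.43], [-51.17, 129.36], [1.28, 143.12], [-76.62, 256.62], [0, 156.53], [-152.29, 152.29]. Speed limits (degrees/s): [136.94, 136.94, 159.86, 180, 180, 180].

## Interface

Orientations are given as [roll, pitch, yaw] about the fixed x, y, z axes, in that order (R = Rz(yaw) Ry(pitch) Rx(roll)).
In Python, from bench import sense, snapshot, calibration, hand_in gives the robot as it stands.
- The arm moves only by the shell command python3 -m crank 'ROWS' [FORCE]. ROWS is JSON, a list of rows, each a list of 5 numbers: the shift along the tool's x, y, z in cm, then the turn about the tool's z in rad, then the finger opening in cm, from 0 to 8.54. A call has 1 to 20 rows; each row is the pose to reach, as a shift and turn from the pose commanded when the call began, along the tool's axes at that moment; what a row does not reach only later rows make up. A row lasts 1/10 s, in which the tool goes at most 50 mm and 8.59 degrees, less where a joint would pass 70% of its speed; a pose out of reach is approached as far as the arm can. A call with a gripper value outside its range is refused whole. The fingers move at their own pace and stop on an object; FORCE is the grip in N (left out, the last holds). Time passes only in rows, so rows that repeat a pose let the fingers close. It gives the time, the measured TCP pose, the force, the opening and the grip force at its end, in the units of the state.
- sense(): the state, without advancing time (a new reading comes with each control period).
- snapshot(name): name is "scene" or "top"; returns (picture, depth): 420x560x3 uint8, red, green, blue; 420x560 float32, mm along the optical axis (not along the pixel's ray), 0 where there is no reading.
- calibration(name): a dict with "fovy" (degrees; the focal length in pixels is half the picture's height over the tangent of half this angle, whatever the lens; pixels are square), "cx", "cy" (the principal point, pixels), "rvec" (rotation vector, rad) and "tvec" (3), from world to camera coordinates, as OpenCV has them. Camera axes: x right, y down, z forward; pixel columns grow to the right and rows downward; lengths in mm; the calibration is good to about 2 mm. A picture is of the moment at which its call begins. calibration takes no time and is no camera call.
- hand_in(): hands the job in; it is judged then, once.
The state is a dict: "time": time; "joint_pos": joint angles; "qd": joint speeds; "joint_efforts": joint torques, N m; "tool_pos": TCP position; "tcp_rot": TCP orientation; "ft_force": force on the tool from outside, world axes, zero at the start; "wrist_torque": the same for the moment, N m; "finger_gap": finger opening in mm; "grip_force": force on a finger pad.
Only numpy, scipy, OpenCV 4.12 (cv2) and the standard library are available. Lean on these libraries where they do the work, as an engineer would, in place of code of your own. Each camera call takes 0.05 s, during which the arm holds its last target. There are 200 camera calls.

## Task

Pick the pail up by its bail and hang it, bail grip in the notches of the two-arm hanger, with the knob on its bottom rim facing the hanger's open side. Then let go, take it by that knob and swing its bottom up, the bail staying in the notches, until the mouth points downward and both sockets have slid out into the black tray; let it swing back down and leave it hanging still and upright. Spill nothing before the pail hangs, do not handle the sockets, and leave everything else on the shelf where it stands.

Things in the scene. Friction and masses are not known exactly. Their poses are not given: they have to be found in the camera images.
- pail: Round flared steel pail, 120 tall, outside diameter 92 at the foot, 128 at the mouth, wall 3, inner floor 4 up; about 0.45 kg. Origin: centre of the underside; z up its axis; the knob lies to -x. The bail turns about y on ears 75 above the underside. Slippery enamel: sockets slide on it where it slopes over 20 degrees (the wall is flared 8.5 degrees).
- bail_grip (a point): Middle of the bail's wooden grip (14 diameter, 50 long); the top bar, 8 thick beside the grip, runs 104 straight. 155 from the ear line, so 230 above the pail's underside with the bail upright. The bail's arms stand 70 either side of the pail's axis. Axes here: y along the bar, z away from the ears.
- bail (a joint): Angle of the bail in the pail: 0 upright (along the pail's axis), positive leaning to the pail's +x, away from the knob; stiff enough to stay where it is, yet the pail swings to hang nearly upright when lifted by it. Range -2.5 to 2.5 rad.
- knob (a point): Centre of a wooden ball knob of 30 diameter on a short stem, at the bottom rim of the pail: 82 from the axis towards the pail's -x and 18 above the underside; the wall of the pail is 33 inward from it there. The ball swivels freely on a cross pin along the pail's y, so a hand gripping it can keep its attitude while the pail turns about the pin.
- socket_a: Chromed deep socket, 65 long, 30 diameter (25 at the narrow end), 0.11 kg, standing in the pail at the start beside its twin. Origin: centre of the wide end; z along its axis.
- socket_b: The second, equal deep socket, standing in the pail.
- socket_a_mid (a point): Middle of socket_a, on its axis.
- socket_b_mid (a point): Middle of socket_b, on its axis.
- hanger: Fixed steel two-arm hanger, 315 tall. Origin: on the shelf straight below the hang point. Its -x is the open side, facing the robot's right; posts (16 square) at x = 165, y = -46 and 46. From each a round arm, 10 thick, runs to -x, its centre line 302 high as far as x = 20, then a 45-degree V notch (lowest 282 at x = 0), ending at x = -20, 302 high. The space between the arms is open for the hand.
- saddle (a point): The hang point: where the middle of the bail grip lies once the bar rests in both notches, midway between the arms, 295 above the shelf; the underside of the pail then hangs 65 above the shelf and its ears 140. To get there the pail comes in from the open side with the bar over 312 high and the bail's arms outside the hanger's arms, then is lowered.
- tray: Black plastic open tray, fixed under the hanger, 200 (x) by 190 (y), 40 high, wall and floor 4; its flap is folded open, flat on the shelf at its +y side. Origin: centre of the underside; axes as the hanger's, its centre about 35 towards the posts from the hang point.
- canister: Clear screw-top plastic canister, 80 diameter, 120 tall. Origin: centre of the underside. A bystander: may stand near the pail.
- tin: Open steel tin without a bail, 84 diameter, 100 tall. Origin: centre of the underside. A bystander.
- spray: Tall grey spray can, 60 diameter, 200 tall, standing between the pail's side of the shelf and the hanger. Origin: centre of the underside. A bystander to carry the pail round.
- saucer: White ceramic saucer, 120 diameter, 20 high. Origin: centre of the underside. A bystander.
- installer: Blue aluminium wheel stud installer lying along its x axis, about 125 long, 36 wide, 32 high. Origin: underneath its middle. A bystander.
- green_socket: Green steel deep socket standing up, 36 diameter, 80 tall. Origin: centre of the underside. A bystander.
Not all that is in view belongs to the job. Of the things like the pail, leave any that is purple or red; of the rest the smaller one is meant.

How it is judged (in metres and radians):
On the way, in this order (a step that is already met when the one before it is completed fails the run):
1. the pail is lifted clear of the shelf by its bail, kept upright, both sockets in it (distance between the grasp point and bail_grip below 0.04 m and contact force between the fingers and pail above 0.5 N and height (world z) of pail above 0.03 m and angle between pail's own z axis and vertical below 0.5 rad), for 0.2 s.
2. the pail hangs upright by its bail in both notches, knob towards the hanger's open side, let go by the gripper (distance between bail_grip and saddle below 0.015 m and x of knob in the frame of hanger below -0.05 m and angle between pail's own z axis and vertical below 0.4 rad and contact force between the fingers and pail below 0.1 N), for 0.3 s.
3. with the bail still in the notches and the gripper at the knob, the pail is tipped until its mouth points downward (more than about 97 degrees) (distance between bail_grip and saddle below 0.03 m and distance between the grasp point and knob below 0.05 m and contact force between the fingers and pail above 0.2 N and angle between pail's own z axis and vertical above 1.7 rad), for 0.1 s.
At the end, for the whole second after the job is handed in: Both sockets lie within the tray's walls (their middles inside its outline and below 60 mm) and the pail hangs still (under 50 mm/s) and upright (within 0.3 rad) by its bail, the grip within 15 mm of the hang point, knob on the hanger's open side, let go (x of socket_a_mid in the frame of tray between -0.098 and 0.098 m and y of socket_a_mid in the frame of tray between -0.093 and 0.093 m and height (world z) of each of socket_a_mid, socket_b_mid below 0.06 m and x of socket_b_mid in the frame of tray between -0.098 and 0.098 m and y of socket_b_mid in the frame of tray between -0.093 and 0.093 m and distance between bail_grip and saddle below 0.015 m and x of knob in the frame of hanger below -0.05 m and angle between pail's own z axis and vertical below 0.3 rad and linear speed of each of pail, socket_a, socket_b below 0.05 m/s); the robot touches nothing.
It fails at once if a socket leaves the pail while the pail does not hang in the notches (distance between bail_grip and saddle above 0.04 m and (distance between pail and socket_a_mid above 0.15 m or distance between pail and socket_b_mid above 0.15 m)).
It fails at once if a socket is handled with the fingers (contact force between the fingers and socket_a above 0.5 N or contact force between the fingers and socket_b above 0.5 N).
It fails at once if a socket falls outside the tray ((height (world z) of socket_a_mid below 0.035 m and (x of socket_a_mid in the frame of tray above 0.11 m or y of socket_a_mid in the frame of tray above 0.11 m or x of socket_a_mid in the frame of tray below -0.11 m or y of socket_a_mid in the frame of tray below -0.11 m) and distance between pail and socket_a_mid above 0.12 m) or (height (world z) of socket_b_mid below 0.035 m and (x of socket_b_mid in the frame of tray above 0.11 m or y of socket_b_mid in the frame of tray above 0.11 m or x of socket_b_mid in the frame of tray below -0.11 m or y of socket_b_mid in the frame of tray below -0.11 m) and distance between pail and socket_b_mid above 0.12 m)).
It fails at once if a bystander is pushed more than 25 mm or knocked over (distance of any of canister, tin, spray, saucer, installer, green_socket from where it was at the start of the episode above 0.025 m or angle between any of canister, tin, spray, saucer, installer, green_socket's own z axis and vertical above 0.5 rad).
It also fails if it takes over 69 s, if anything falls off the work surface, if the arm or the gripper's body presses on something with over 40 N, if the wrist force passes 120 N, or if a joint passes its speed limit or range.

## Working session

There is one attempt and no reset: what is moved stays moved. The work goes in short steps, Python scripts to look and compute and a shell command to move; the robot and the scene stay as the last step left them, time stands still between calls to the robot, and variables do not carry over. Pictures are saved under pics/ and viewed, at most 10 in all, crops included, and the job is handed in when it is done.

```bash
mkdir -p pics; ls
cat > h.py <<'E'
import numpy as np, cv2
from bench import sense, snapshot, calibration, hand_in
def cam(n):
    c=calibration(n); R=cv2.Rodrigues(np.array(c['rvec'],float))[0]; t=np.array(c['tvec'],float).ravel()
    return c,R,t
def cloud(n,depth):
    c,R,t=cam(n); f=210/np.tan(np.radians(c['fovy'])/2)
    v,u=np.mgrid[0:420,0:560]; P=np.dstack([(u-c['cx'])/f*depth,(v-c['cy'])/f*depth,depth])
    return (P-t)@R
def save(n,name):
    p,d=snapshot(n); cv2.imwrite(f'pics/{name}.png',p[:,:,::-1]); np.savez(f'pics/{name}.npz',p=p,d=d,w=cloud(n,d)); return p,d
E
python3 - <<'E'
from h import *
for n in('scene','top'):
    p,d=save(n,n+'0'); c,R,t=cam(n); print(n,calibration(n),'campos',-R.T@t,(d==0).mean())
s=sense();print(s)
E
```

```text
pics
scene {'fovy': 50.275031523192325, 'cx': 285.70030658653184, 'cy': 206.304794780563, 'rvec': array([ 1.77875755,  1.87208412, -0.67110666]), 'tvec': array([  36.07330236, -236.49301917, 1666.40310752])} campos [1244.97242812   22.83662121 1132.98353473] 0.003873299319727891
top {'fovy': 55.557008625098156, 'cx': 283.85728764417877, 'cy': 211.30041386549476, 'rvec': array([ 2.1260543 , -2.19067838,  0.08375099]), 'tvec': array([  10.67898647,  498.13883826, 1210.98919836])} campos [ 373.44560313  -31.08015345 1254.72052149] 0.004000850340136054
{'time': 0.1, 'joint_pos': array([ 6.10542519e+01,  7.51239603e+00,  8.53253101e+01,  6.53540671e-04,
        8.72606166e+01, -4.89337058e+00]), 'qd': array([ 0.00365147,  0.00056377, -0.15598168, -0.0849789 , -0.02391637,
        0.04778603]), 'joint_efforts': array([ 1.39891825e-03, -5.70949495e+01, -5.01943445e+01, -1.61729436e-04,
        8.19986133e-03,  1.40592892e-04]), 'tool_pos': array([244.29387829, 547.50095155, 252.3106948 ]), 'tcp_rot': array([-1.79902091e+02, -9.03744757e-03,  1.55947583e+02]), 'ft_force': array([-0.99623395,  0.65811516,  0.07391724]), 'wrist_torque': array([-0.01146322,  0.01832337,  0.00028031]), 'grip_force': 0.0, 'finger_gap': 85.86261948388113}
```

View pics/scene0.png

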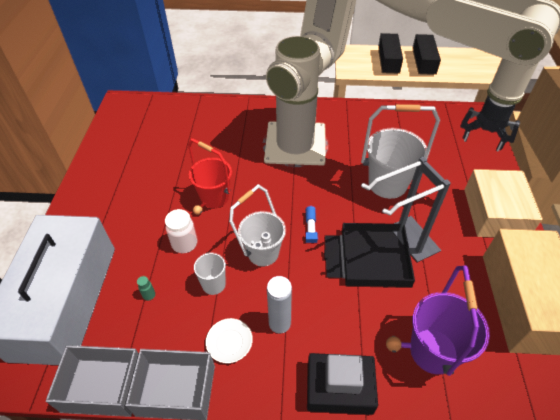

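View pics/top0.png

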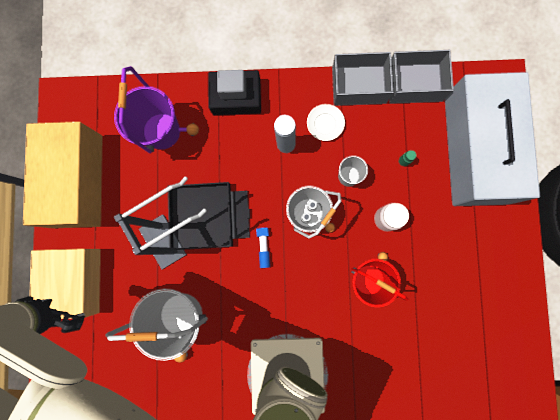

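Candidates for the pail: purple (scene 448,335), red (scene 210,183), large grey (scene 395,165), small grey with sockets inside (scene 262,238; top 312,210). It must be the small grey one; the tin at scene (210,274) has no bail. A close crop will check this.

Run:
```python
from h import *
a=cv2.imread('pics/top0.png')[165:265,270:370]; b=cv2.imread('pics/scene0.png')[170:270,210:310]
cv2.imwrite('pics/crop0.png',cv2.resize(np.hstack([a,b]),(800,400),interpolation=cv2.INTER_CUBIC))
for n,(r0,r1,c0,c1) in {'top0':(180,245,280,350),'scene0':(180,270,225,290)}.items():
    z=np.load(f'pics/{n}.npz'); p=z['p'].astype(int); w=z['w']
    hsv=cv2.cvtColor(z['p'],cv2.COLOR_RGB2HSV)
    m=np.zeros((420,560),bool); m[r0:r1,c0:c1]=True
    o=m&(hsv[...,0]>8)&(hsv[...,0]<28)&(hsv[...,1]>120)&(hsv[...,2]>60)
    k,lab,st,ce=cv2.connectedComponentsWithStats(o.astype(np.uint8))
    for i in range(1,k):
        if st[i,4]>4: q=w[lab==i]; print(n,ce[i].round(1),st[i,4],np.median(q,0).round(0),q.min(0).round(),q.max(0).round())
```

```text
top0 [328.7 220.9] 165 [ 452. -132.  220.] [ 433. -165.   -2.] [ 500. -104.  229.]
scene0 [245.2 196.3] 75 [ 463. -123.  224.] [ 441. -140.  216.] [ 483. -106.  229.]
```

View pics/crop0.png

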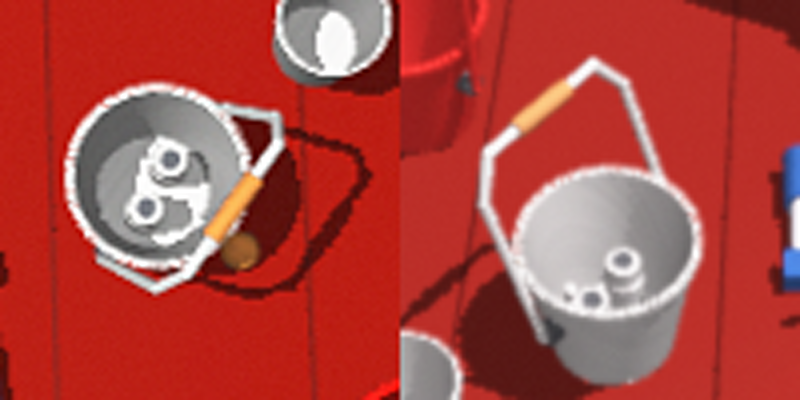

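The crop shows the small grey pail with both sockets inside. Its grip is at top px (328,216), the knob at about (330,227), and the bail leans towards the knob. Next I'll measure the pail, hanger, tray and bystanders.

Run:
```python
from h import *
T=np.load('pics/top0.npz');S=np.load('pics/scene0.npz')
def hs(z): return cv2.cvtColor(z['p'],cv2.COLOR_RGB2HSV).astype(int)
for nm,z,(r0,r1,c0,c1) in(('top',T,(180,245,280,350)),('scene',S,(180,235,225,262))):
    h=hs(z); w=z['w']; m=np.zeros((420,560),bool); m[r0:r1,c0:c1]=1
    o=m&(h[...,0]>8)&(h[...,0]<28)&(h[...,1]>90)&(h[...,2]>60)
    g=o&(w[...,2]>200)
    if g.sum()>5:
        q=w[g]; c=q.mean(0); d=np.linalg.svd(q[:,:2]-c[:2])[2][0]; print(nm,'grip',c.round(1),'px',np.argwhere(g).mean(0)[::-1],'dir',d.round(2),'ext',np.ptp((q[:,:2]-c[:2])@d).round(), 'z',np.percentile(q[:,2],[5,50,95]).round())
    k=o&(w[...,2]<60)&(w[...,2]>10)
    if k.sum()>3: print(nm,'knob',k.sum(),w[k].mean(0).round(1),w[k].max(0).round(),'px',np.argwhere(k).mean(0)[::-1])
# rim of the pail
def circ(z,zlo,zhi,x0,x1,y0,y1,nm):
    w=z['w']; m=(w[...,2]>zlo)&(w[...,2]<zhi)&(w[...,0]>x0)&(w[...,0]<x1)&(w[...,1]>y0)&(w[...,1]<y1)
    q=w[m][:,:2].astype(np.float32)
    if len(q)<5: print(nm,'none');return
    (c,r)=cv2.minEnclosingCircle(q); print(nm,len(q),np.round(c,1),round(r,1))
for n,z in(('T',T),('S',S)): circ(z,113,128,400,570,-190,-10,'rim '+n)
# top-view heights by blob: off-shelf components
w=T['w']; m=((w[...,2]>12)&(w[...,2]<600)).astype(np.uint8)
k,lab,st,ce=cv2.connectedComponentsWithStats(m)
for i in range(1,k):
    if st[i,4]>25: q=w[lab==i]; zt=np.percentile(q[:,2],97); t=q[q[:,2]>zt-8]; print(ce[i].round(),st[i,4],'lo',q.min(0).round(),'hi',q.max(0).round(),'topmid',((t.min(0)+t.max(0))/2).round())
# hanger/tray points
for n,z in(('T',T),('S',S)):
    w=z['w']; m=(w[...,2]>270)&(w[...,2]<330)&(w[...,0]>350)&(w[...,0]<620)&(w[...,1]>-10)&(w[...,1]<360)
    k,lab,st,ce=cv2.connectedComponentsWithStats(m.astype(np.uint8))
    for i in range(1,k):
        if st[i,4]>8:
            q=w[lab==i]; print(n,'arm',ce[i].round(),st[i,4],q.min(0).round(),q.max(0).round())
            v=cv2.fitLine(q[:,:2].astype(np.float32),cv2.DIST_HUBER,0,.01,.01).ravel(); print('  line',v.round(3))
```

```text
top grip [ 461.3 -121.8  224.9] px [327.7628866  216.34020619] dir [-0.8  0.6] ext 49.0 z [220. 225. 229.]
top knob 67 [ 444.5 -142.5   28.1] [ 458. -129.   36.] px [329.29850746 227.20895522]
scene grip [ 463.7 -122.4  223.2] px [245.23376623 196.28571429] dir [ 0.81 -0.59] ext 49.0 z [218. 224. 227.]
rim T 253 [490.2 -83.1] 72.7
rim S 342 [491.2 -86.6] 74.9
[468. 124.] 14434 lo [ 500. -709.   12.] hi [ 972. -172.  209.] topmid [ 679. -616.  183.]
[145. 114.] 3051 lo [678. 262.  12.] hi [868. 474. 311.] topmid [773. 387. 305.]
[234.  92.] 2260 lo [818.  62.  12.] hi [939. 220. 137.] topmid [878. 141. 131.]
[325. 121.] 462 lo [ 721. -201.   12.] hi [837. -85.  27.] topmid [ 779. -143.   21.]
[285. 133.] 660 lo [687. -43.  12.] hi [745.  13. 206.] topmid [717. -15. 200.]
[ 61. 176.] 7772 lo [470. 578.  12.] hi [771. 743. 148.] topmid [620. 660. 142.]
[407. 158.] 177 lo [ 632. -403.   13.] hi [ 666. -369.   85.] topmid [ 649. -388.   80.]
[353. 169.] 444 lo [ 567. -250.   12.] hi [ 649. -170.  106.] topmid [ 608. -210.  100.]
[164. 222.] 2116 lo [377. 157.  12.] hi [595. 399. 318.] top
[... 663 characters left out ...]
.] topmid [190. 325. 331.]
[288. 387.] 4049 lo [-106. -100.   12.] hi [110. 109. 398.] topmid [ 48.   2. 392.]
[316. 354.] 54 lo [  40. -106.   12.] hi [ 92. -70.  20.] topmid [ 66. -88.  16.]
[  7. 402.] 320 lo [126. 432. 553.] hi [154. 481. 600.] topmid [133. 443. 595.]
T arm [159. 194.] 269 [479. 225. 285.] [561. 359. 310.]
  line [ 4.97000e-01 -8.68000e-01  5.20227e+02  2.92244e+02]
T arm [159. 235.] 500 [378. 179. 270.] [482. 360. 318.]
  line [  0.466  -0.885 429.646 269.006]
S arm [406. 172.] 467 [378. 176. 271.] [485. 360. 316.]
  line [  0.454  -0.891 431.135 273.584]
S arm [408. 201.] 249 [481. 221. 279.] [563. 359. 310.]
  line [ 5.00000e-01 -8.66000e-01  5.26623e+02  2.87236e+02]
```

Run:
```python
from h import *
T=np.load('pics/top0.npz');S=np.load('pics/scene0.npz')
# y-separation sets frame: direction across arms from parallel fit
a=np.radians(120); X=np.array([np.cos(a),np.sin(a)]);Y=np.array([-X[1],X[0]]); o=np.array([508,221.])
for n,z in(('T',T),('S',S)):
    w=z['w']; q=w[(w[...,2]>270)&(w[...,2]<312)&(w[...,0]>350)&(w[...,0]<620)&(w[...,1]>120)&(w[...,1]<380)]
    l=np.c_[(q[:,:2]-o)@X,(q[:,:2]-o)@Y,q[:,2]]
    for sg in(-1,1):
        m=(l[:,1]*sg>25)&(l[:,1]*sg<70); p=l[m]
        st=p[(p[:,0]>25)&(p[:,0]<120)]; f=np.polyfit(st[:,0],st[:,1],1)
        print(n,sg,'straight fit',f.round(3),'minx',p[:,0].min().round(1), [ (s,round(float(np.percentile(p[abs(p[:,0]-s)<3,2],90))),round(float(p[abs(p[:,0]-s)<3,1].mean()))) for s in range(-30,50,6) if (abs(p[:,0]-s)<3).any()])
# tray rim
for n,z in(('T',T),('S',S)):
    w=z['w']; q=w[(w[...,2]>32)&(w[...,2]<48)]; l=np.c_[(q[:,:2]-o)@X,(q[:,:2]-o)@Y]; l=l[(abs(l)<200).all(1)]
    print(n,'tray',np.percentile(l,[3,97],axis=0).round())
```

```text
T -1 straight fit [-1.0000e-02 -4.6036e+01] minx -23.2 [(-24, 308, -47), (-18, 308, -46), (-12, 303, -46), (-6, 299, -46), (0, 292, -46), (6, 294, -46), (12, 301, -46), (18, 307, -47), (24, 308, -46), (30, 309, -46), (36, 308, -46), (42, 309, -46), (48, 308, -47)]
T 1 straight fit [-1.0000e-03  4.5153e+01] minx -22.3 [(-24, 305, 45), (-18, 309, 46), (-12, 305, 47), (-6, 299, 45), (0, 293, 46), (6, 295, 45), (12, 302, 46), (18, 306, 46), (24, 309, 45), (30, 307, 45), (36, 308, 45), (42, 306, 45), (48, 308, 45)]
S -1 straight fit [ -0.    -48.755] minx -27.4 [(-30, 305, -47), (-24, 305, -47), (-18, 306, -49), (-12, 300, -49), (-6, 293, -50), (0, 292, -49), (6, 298, -49), (12, 303, -49), (18, 307, -49), (24, 307, -49), (30, 308, -49), (36, 306, -49), (42, 307, -49), (48, 307, -49)]
S 1 straight fit [-1.0000e-02  4.3851e+01] minx -25.6 [(-24, 307, 44), (-18, 307, 42), (-12, 299, 42), (-6, 292, 42), (0, 291, 43), (6, 296, 43), (12, 305, 43), (18, 306, 43), (24, 305, 44), (30, 306, 43), (36, 305, 44), (42, 308, 43), (48, 305, 44)]
T tray [[ -81. -113.]
 [ 164.  124.]]
S tray [[ -82. -127.]
 [ 188.  181.]]
```

```bash
cat > d.py <<'E'
import sys
from h import *
# d.py X Y Z YAW : rows needed from the present (measured) pose to a TCP pose
x,y,z,yaw=map(float,sys.argv[1:5]); s=sense(); R=cv2.Rodrigues(np.zeros(3))[0]
r=np.radians(s['tcp_rot'][2]); p=s['tool_pos']; d=np.array([x,y,z])-p
dy=(yaw-s['tcp_rot'][2]+180)%360-180
print('pose',p.round(1),s['tcp_rot'].round(1),'-> cm',np.round([d[0]*np.cos(r)+d[1]*np.sin(r), d[0]*np.sin(r)-d[1]*np.cos(r), -d[2]],1)/10,'turn',round(-np.radians(dy),3))
E
python3 d.py 462 -122 300 143.1
```

```text
pose [244.3 547.5 252.3] [-179.9   -0.   155.9] -> cm [-47.17 -52.26  -4.77] turn 0.224
```

```bash
python3 -m crank '[[0,0,-5,0,8],[0,0,-10,0,8],[0,0,-14,0,8],[0,0,-17,0,8],[-4,-4,-17,0,8],[-8,-8,-17,0,8],[-11,-12,-17,0,8],[-14,-16,-17,0,8],[-18,-20,-17,0,8],[-21,-24,-17,0,8],[-24,-27,-17,0,8],[-27,-30,-17,0.05,8],[-30,-33,-17,0.1,8],[-33,-36,-17,0.15,8],[-36,-40,-17,0.2,8],[-39,-43,-17,0.224,8],[-42,-46,-17,0.224,8],[-44,-49,-17,0.224,8],[-46,-51,-17,0.224,8],[-47.2,-52.3,-17,0.224,8]]' && python3 d.py 462 -122 222 143.1
```

```text
time: 2.1
tool_pos: [462.5, -124.0, 422.5]
tcp_rot: [-180.0, -0.1, 143.0]
ft_force: [-0.5, 1.2, -1.2]
finger_gap: 80.3
grip_force: 0.0
pose [ 462.5 -124.   422.5] [-1.80e+02 -1.00e-01  1.43e+02] -> cm [ 0.16  0.13 20.05] turn -0.002
```

```bash
python3 -m crank '[[0,0.1,4,0,8],[0,0.1,8,0,8],[0,0.1,12,0,8],[0,0.1,15,0,8],[0,0.1,18,0,8],[0,0.1,20,0,8],[0,0.1,20,0,8],[0,0.1,20,0,3],[0,0.1,20,0,3],[0,0.1,20,0,3],[0,0.1,20,0,3],[0,0.1,20,0,3],[0,0.1,20,0,3]]' 20
python3 - <<'E'
from h import *
a,_=save('top','t1');b,_=save('scene','s1')
cv2.imwrite('pics/c1.png',cv2.resize(np.hstack([a[165:265,270:370],b[150:250,210:310]])[:,:,::-1],(800,400)))
E
```

```text
time: 3.4
tool_pos: [463.1, -121.3, 223.6]
tcp_rot: [180.0, 0.0, 143.1]
ft_force: [0.0, 1.3, -0.4]
finger_gap: 29.9
grip_force: 0.0
```

View pics/c1.png

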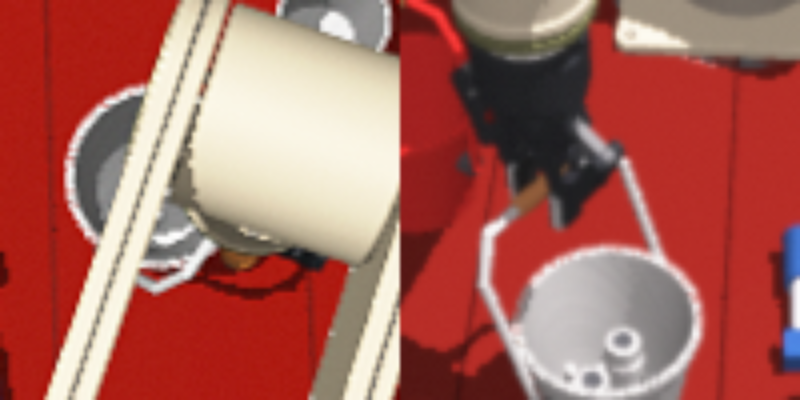

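The scene crop shows the grip between the fingers at about (535,190). I'll push the bail up towards vertical, then grip and lift a little.

```bash
python3 -m crank '[[0,0.5,-0.1,0,3],[0,1,-0.2,0,3],[0,1.5,-0.3,0,3],[0,2,-0.45,0,3],[0,2.5,-0.6,0,3],[0,3,-0.7,0,3],[0,3.5,-0.8,0,3],[0,4,-0.85,0,3],[0,4.5,-0.9,0,3],[0,4.8,-0.9,0,3],[0,4.8,-0.9,0,3],[0,4.8,-0.9,0,0],[0,4.8,-0.9,0,0],[0,4.8,-0.9,0,0],[0,4.8,-0.9,0,0],[0,4.8,-0.9,0,0],[0,4.8,-0.9,0,0],[0,4.8,-0.9,0,0]]' 40 && python3 -m crank '[[0,0,-0.5,0,0],[0,0,-1,0,0],[0,0,-1.5,0,0],[0,0,-2,0,0],[0,0,-3,0,0],[0,0,-4,0,0],[0,0,-5,0,0],[0,0,-6,0,0],[0,0,-6,0,0],[0,0,-6,0,0],[0,0,-6,0,0]]'
python3 - <<'E'
from h import *
b,_=save('scene','s2')
cv2.imwrite('pics/c2.png',cv2.resize(b[100:270,190:360][:,:,::-1],(500,500)))
E
```

```text
time: 5.3
tool_pos: [491.7, -82.9, 232.3]
tcp_rot: [-180.0, 0.0, 143.1]
ft_force: [-0.6, 0.1, 0.9]
finger_gap: 12.6
grip_force: 38.9
time: 6.4
tool_pos: [491.5, -82.8, 291.7]
tcp_rot: [-180.0, -0.0, 143.1]
ft_force: [-0.3, -0.6, -7.4]
finger_gap: 12.1
grip_force: 39.1
```

View pics/c2.png

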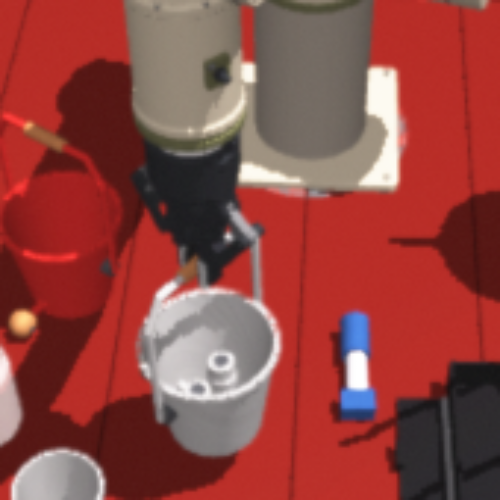

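The pail is lifted and upright, with both sockets inside (scene crop 210,370). Now I'll carry it to the hanger's open side.

```bash
python3 -m crank '[[0,0,-1,0,0],[0,0,-2,0,0],[0,0,-3,0,0],[0,0,-4,0,0],[0.1,0.4,-4.4,-0.02,0],[0.2,1,-4.4,-0.06,0],[0.4,2,-4.4,-0.12,0],[0.6,3.2,-4.4,-0.19,0],[0.9,4.5,-4.4,-0.27,0],[1.2,6,-4.4,-0.35,0],[1.5,7.5,-4.4,-0.43,0],[1.8,9,-4.4,-0.51,0],[2.1,10.5,-4.4,-0.59,0],[2.4,12,-4.4,-0.67,0],[2.7,13.5,-4.4,-0.75,0],[3,15,-4.4,-0.83,0],[3.3,16.5,-4.4,-0.91,0],[3.6,18,-4.4,-0.99,0],[3.8,19.1,-4.4,-1.05,0],[4,19.9,-4.4,-1.1,0]]' && python3 -m crank '[[0,0,0,-0.03,0],[0,0,0,-0.05,0],[0,0,0,-0.068,0],[0,0,0,-0.068,0],[0,0,0,-0.068,0],[0,0,0,-0.068,0],[0,0,0,-0.068,0],[0,0,0,-0.068,0]]'
python3 - <<'E'
from h import *
T,_=save('top','t3');b,_=save('scene','s3')
cv2.imwrite('pics/c3.png',cv2.resize(np.hstack([b[130:300,250:460],T[120:290,130:340]])[:,:,::-1],(800,324)))
z=np.load('pics/s3.npz');w=z['w'];h=cv2.cvtColor(z['p'],cv2.COLOR_RGB2HSV)
for n in('s3','t3'):
    z=np.load(f'pics/{n}.npz');w=z['w'];h=cv2.cvtColor(z['p'],cv2.COLOR_RGB2HSV)
    o=(h[...,0]>8)&(h[...,0]<28)&(h[...,1]>90)&(h[...,2]>40)&(w[...,0]>480)&(w[...,0]<700)&(w[...,1]>-20)&(w[...,1]<200)&(w[...,2]>60)
    for lo,hi,k in((300,360,'grip'),(80,170,'knob')):
        m=o&(w[...,2]>lo)&(w[...,2]<hi)
        if m.sum()>3:print(n,k,m.sum(),w[m].mean(0).round(1))
E
python3 d.py 509 221.5 335 -150
```

```text
time: 8.45
tool_pos: [579.3, 101.8, 335.3]
tcp_rot: [179.9, -0.1, -153.5]
ft_force: [0.7, 0.4, -7.0]
finger_gap: 12.5
grip_force: 39.3
time: 9.25
tool_pos: [579.2, 100.3, 336.3]
tcp_rot: [-180.0, 0.0, -150.0]
ft_force: [0.5, -0.1, -7.6]
finger_gap: 12.7
grip_force: 39.3
s3 grip 48 [591.1 106.  338.3]
s3 knob 90 [622.2  34.7 123.8]
t3 knob 58 [615.2  33.8 126.2]
pose [579.2 100.3 336.3] [-180.   -0. -150.] -> cm [1.000e-02 1.401e+01 1.300e-01] turn 0.0
```

View pics/c3.png

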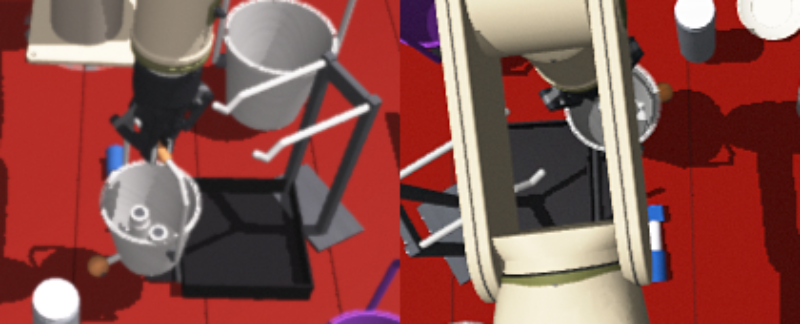

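The knob points to the open side (measured direction -59.4°, wanted -60°), and the bar is at about 333. Sliding in and lowering.

```bash
python3 -m crank '[[0,0.4,0,0,0],[0,1.2,0,0,0],[0,2.2,0,0,0],[0,3.4,0,0,0],[0,4.6,0,0,0],[0,5.8,0,0,0],[0,7,0,0,0],[0,8.2,0,0,0],[0,9.4,0,0,0],[0,10.6,0,0,0],[0,11.8,0,0,0],[0,12.8,0,0,0],[0,13.5,0,0,0],[0,13.9,0,0,0],[0,14,0,0,0],[0,14,0,0,0],[0,14,0,0,0],[0,14,0,0,0],[0,14,0,0,0],[0,14,0,0,0]]' && python3 -m crank '[[0,0,0.5,0,0],[0,0,1,0,0],[0,0,1.5,0,0],[0,0,2,0,0],[0,0,2.5,0,0],[0,0,3,0,0],[0,0,3.4,0,0],[0,0,3.7,0,0],[0,0,3.9,0,0],[0,0,3.9,0,0],[0,0,3.9,0,0]]'
python3 - <<'E'
from h import *
b,_=save('scene','s4')
cv2.imwrite('pics/c4.png',cv2.resize(b[110:290,310:490][:,:,::-1],(560,560)))
E
```

```text
time: 11.35
tool_pos: [509.2, 221.4, 336.3]
tcp_rot: [180.0, -0.0, -150.0]
ft_force: [-0.2, -0.5, -6.3]
finger_gap: 12.4
grip_force: 39.3
time: 12.45
tool_pos: [509.1, 221.6, 297.5]
tcp_rot: [180.0, 0.0, -150.0]
ft_force: [-1.4, 0.8, -5.7]
finger_gap: 12.5
grip_force: 39.4
```

View pics/c4.png

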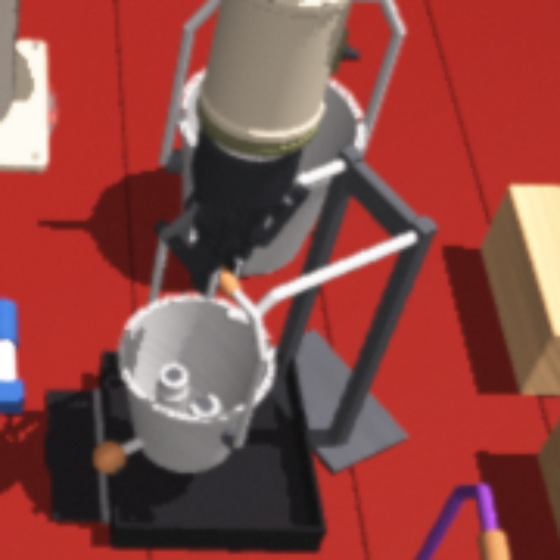

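The near arm's notch lies right at the bar (crop 265,300), but the hand still carries 5.7 N, so I'll lower a little further.

```bash
python3 -m crank '[[0,0,0.1,0,0],[0,0,0.2,0,0],[0,0,0.3,0,0],[0,0,0.3,0,0]]'; python3 -m crank '[[0,0,0.1,0,0],[0,0,0.2,0,0],[0,0,0.2,0,0]]'
```

```text
time: 12.9
tool_pos: [509.4, 221.9, 296.8]
tcp_rot: [-180.0, 0.2, -149.9]
ft_force: [-7.5, 0.6, 7.9]
finger_gap: 12.7
grip_force: 40.7
time: 13.2
tool_pos: [509.5, 222.0, 296.5]
tcp_rot: [-180.0, 0.2, -149.9]
ft_force: [-12.3, -1.2, 16.3]
finger_gap: 12.5
grip_force: 41.6
```

```bash
python3 -m crank '[[0,0,0,0,1.5],[0,0,-0.1,0,1.7],[0,0,-0.1,0,2],[0,0,-0.1,0,2.5],[0,0,-0.1,0,4],[0,0,-0.1,0,5],[0,0,-0.1,0,5],[0,0,-0.1,0,5]]'; python3 -m crank '[[0,0,-0.5,0,5],[0,0,-1.5,0,5],[0,0,-3,0,5],[0,0,-5,0,5],[0,0,-8,0,5],[0,0,-11,0,5],[0,0,-14,0,5]]'; python3 -m crank '[[0,-3,0,0.1,5],[0,-7,0,0.22,5],[0,-11,0,0.34,5],[0,-15,0,0.46,6],[0,-19,0,0.58,7],[0,-22,0,0.7,8],[0,-24,0,0.84,8],[0,-24,0,0.98,8],[0,-24,0,1.12,8],[0,-24,0,1.26,8],[0,-24,0,1.4,8],[0,-24,0,1.54,8],[0,-24,0,1.571,8],[0,-24,0,1.571,8]]'
python3 - <<'E'
from h import *
T,_=save('top','t5');b,_=save('scene','s5')
cv2.imwrite('pics/c5.png',cv2.resize(np.hstack([b[110:290,310:490],T[150:330,110:290]])[:,:,::-1],(800,400)))
a=np.radians(120); X=np.array([np.cos(a),np.sin(a)]);Y=np.array([-X[1],X[0]]); o=np.array([509,221.5])
for n in('s5','t5'):
    z=np.load(f'pics/{n}.npz');w=z['w'];h=cv2.cvtColor(z['p'],cv2.COLOR_RGB2HSV)
    o2=(h[...,0]>8)&(h[...,0]<28)&(h[...,1]>90)&(h[...,2]>40)&(w[...,0]>400)&(w[...,0]<650)&(w[...,1]>80)&(w[...,1]<300)
    for lo,hi,k in((280,320,'grip'),(60,130,'knob')):
        q=w[o2&(w[...,2]>lo)&(w[...,2]<hi)]
        if len(q)>3: q=q.mean(0); print(n,k,q.round(1),'hanger',((q[:2]-o)@X).round(1),((q[:2]-o)@Y).round(1))
    d=w[...,:2]-o; lx=d@X; ly=d@Y; m=(np.hypot(lx,ly)<75)&(w[...,2]>165)&(w[...,2]<200)
    print(n,'rim',m.sum(),[(s,np.median(w[m&(abs(lx-s)<8)][:,2]).round(1)) for s in(-60,-40,-20,0,20,40,60) if (m&(abs(lx-s)<8)).sum()>3], np.percentile(lx[m],[2,98]).round(1))
print(sense()['tool_pos'],sense()['tcp_rot'],sense()['joint_pos'].round())
E
```

```text
time: 14.0
tool_pos: [509.2, 221.5, 293.2]
tcp_rot: [180.0, -0.0, -150.0]
ft_force: [-0.7, -0.4, 0.2]
finger_gap: 50.1
grip_force: 0.0
time: 14.7
tool_pos: [509.1, 221.5, 436.3]
tcp_rot: [-180.0, 0.1, -150.0]
ft_force: [0.6, 0.3, -0.0]
finger_gap: 49.9
grip_force: 0.0
time: 16.1
tool_pos: [629.4, 13.8, 434.9]
tcp_rot: [179.9, 0.1, 120.0]
ft_force: [-0.1, -0.3, 0.2]
finger_gap: 79.9
grip_force: 0.0
s5 grip [511.8 219.1 298.3] hanger -3.4 -1.2
s5 knob [554.  151.4  85.3] hanger -83.2 -3.9
s5 rim 504 [(-60, np.float64(178.4)), (-40, np.float64(178.5)), (-20, np.float64(179.0)), (0, np.float64(181.4)), (20, np.float64(179.9)), (40, np.float64(180.5)), (60, np.float64(175.2))] [-67.5  57. ]
t5 grip [508.7 222.4 299.3] hanger 1.0 -0.2
t5 rim 226 [(-20, np.float64(181.8)), (0, np.float64(182.0)), (20, np.float64(184.4)), (40, np.float64(183.2)), (60, np.float64(184.4))] [-12.8  63.9]
[629.37355993  13.76490913 434.41517975] [1.79940843e+02 3.96585573e-02 1.20103565e+02] [ -3.  12.  61.  -0. 106. -34.]
```

View pics/c5.png

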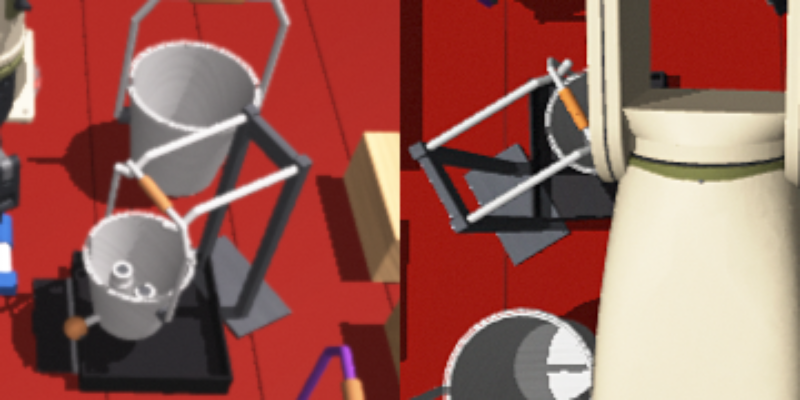

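The pail hangs in both notches, upright and released, with the knob at hanger (-83,0) and 83 high. I'll lower the open hand outside the knob and then move in.

```bash
python3 -m crank '[[2,0,3,0,7],[4,0,7,0,7],[6,0,11,0,7],[8,0,15,0,7],[9,0,19,0,7],[10,0,23,0,7],[10,0,27,0,7],[10,0,30,0,7],[10,0,32.5,0,7],[10,0,34,0,7],[10,0,34.3,0,7],[10.5,0,34.4,0,7],[11,0,34.4,0,7],[11.5,0,34.4,0,7],[12,0,34.4,0,7],[12.3,0,34.4,0,7],[12.3,0,34.4,0,7]]'; python3 -m crank '[[0.3,0,0,0,7],[0.6,0,0,0,7],[0.9,0,0,0,7],[1.2,0,0,0,7],[1.5,0,0,0,7],[1.8,0,0,0,7],[2.1,0,0,0,7],[2.4,0,0,0,7],[2.7,0,0,0,7],[2.9,0,0,0,7],[2.9,0,0,0,7],[2.9,0,0,0,7]]'
cat > m.py <<'E'
import sys
from h import *
n=sys.argv[1]; b,_=save('scene',n)
cv2.imwrite(f'pics/{n}c.png',cv2.resize(b[140:280,320:460][:,:,::-1],(560,560)))
a=np.radians(120); X=np.array([np.cos(a),np.sin(a)]);Y=np.array([-X[1],X[0]]); o=np.array([509,221.5])
z=np.load(f'pics/{n}.npz');w=z['w'];h=cv2.cvtColor(z['p'],cv2.COLOR_RGB2HSV)
o2=(h[...,0]>8)&(h[...,0]<28)&(h[...,1]>90)&(h[...,2]>30)&(w[...,0]>400)&(w[...,0]<650)&(w[...,1]>80)&(w[...,1]<300)
for lo,hi,k in((280,320,'grip'),(60,260,'knob')):
    q=w[o2&(w[...,2]>lo)&(w[...,2]<hi)]
    if len(q)>3: print(k,len(q),q.mean(0).round(1),'hanger',((q.mean(0)[:2]-o)@X).round(1),((q.mean(0)[:2]-o)@Y).round(1))
s=sense(); d=s['tool_pos'][:2]-o; print('tool hanger',(d@X).round(1),(d@Y).round(1),s['tool_pos'][2].round(1),'F',s['ft_force'].round(1),s['finger_gap'].round(1),s['grip_force'].round(1))
E
python3 m.py k1
```

```text
time: 17.9
tool_pos: [567.7, 120.8, 89.6]
tcp_rot: [180.0, 0.0, 120.1]
ft_force: [-0.0, -0.8, 0.6]
finger_gap: 70.3
grip_force: 0.0
time: 19.1
tool_pos: [553.3, 145.4, 89.3]
tcp_rot: [180.0, 0.0, 120.0]
ft_force: [0.4, -0.9, 0.0]
finger_gap: 70.1
grip_force: 0.0
grip 92 [512.2 219.3 298.2] hanger -3.4 -1.7
knob 52 [561.  146.4  91.8] hanger -91.1 -7.5Traceback (most recent call last):
  File "m.py", line 11, in <module>
    s=sense(); d=s['tool_pos'][:2]-o; print('tool hanger',(d@X).round(1),(d@Y).round(1),s['tool_pos'][2].round(1),'F',s['ft_force'].round(1),s['finger_gap'].round(1),s['grip_force'].round(1))
                                                                                                                                             ^^^^^^^^^^^^^^^^^^^^^
AttributeError: 'float' object has no attribute 'round'
```

View pics/k1c.png

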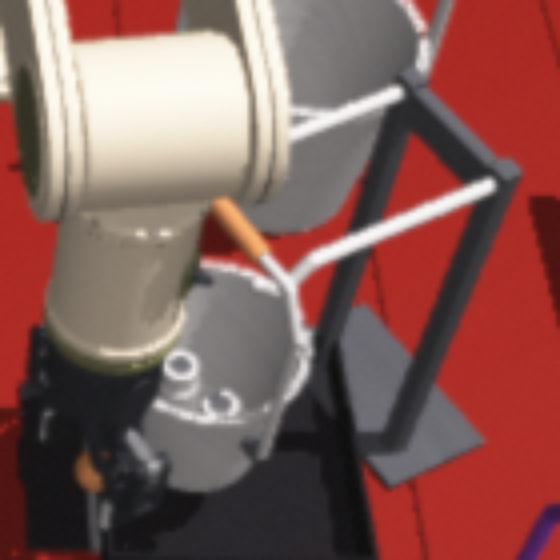

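The push tilted the pail as hoped: the knob (crop 88,468) sits between the fingers at hanger x of about -88. Closing on it.

```bash
sed -i "s/s\['finger_gap'\].round(1),s\['grip_force'\].round(1)/s['finger_gap'],s['grip_force']/" m.py; python3 -m crank '[[0,0,0,0,5],[0,0,0,0,4],[0,0,0,0,3.4],[0,0,0,0,2],[0,0,0,0,2],[0,0,0,0,2],[0,0,0,0,2],[0,0,0,0,2]]' 40; python3 m.py k2
```

```text
time: 19.95
tool_pos: [553.2, 145.3, 89.3]
tcp_rot: [-180.0, -0.0, 120.0]
ft_force: [-0.9, 0.4, -0.1]
finger_gap: 27.5
grip_force: 39.3
grip 87 [512.3 219.6 298. ] hanger -3.3 -1.9
knob 18 [558.4 141.   92.1] hanger -94.4 -2.6
tool hanger -88.1 -0.2 89.2 F [-0.1 -0.1 -0.7] 27.203113834872 39.32717442512512
```

Run:
```python
import numpy as np
def K(p,t):
    p,t=np.radians([p,t]); return np.array([-155*np.sin(p)-82*np.cos(t)-57*np.sin(t), 295-155*np.cos(p)+82*np.sin(t)-57*np.cos(t)])
k0=K(-1,6)
for u in np.linspace(0,1,19):
    t=6+u*(107-6); p=-1+18.5*u; k=K(p,t); d=(k-k0)/10
    print(f'th {t:.0f} phi {p:.1f} knob',k.round(),'row [%.1f,0,%.1f]'%(d[0],-d[1]),'dist',np.hypot(k[0],k[1]-295).round())
print(k0)
for p,t in((17,97),(18,110),(20,112),(22,116)): d=(K(p,t)-k0)/10; print(p,t,K(p,t).round(),d.round(1))
```

```text
th 6 phi -1.0 knob [-85.  92.] row [0.0,0,-0.0] dist 220.0
th 12 phi 0.0 knob [-92. 101.] row [-0.7,0,-0.9] dist 215.0
th 17 phi 1.1 knob [-98. 110.] row [-1.3,0,-1.8] dist 210.0
th 23 phi 2.1 knob [-103.  119.] row [-1.9,0,-2.7] dist 204.0
th 28 phi 3.1 knob [-108.  129.] row [-2.3,0,-3.7] dist 198.0
th 34 phi 4.1 knob [-111.  139.] row [-2.6,0,-4.7] dist 191.0
th 40 phi 5.2 knob [-113.  149.] row [-2.9,0,-5.7] dist 185.0
th 45 phi 6.2 knob [-115.  159.] row [-3.0,0,-6.7] dist 178.0
th 51 phi 7.2 knob [-115.  169.] row [-3.1,0,-7.7] dist 171.0
th 56 phi 8.2 knob [-115.  179.] row [-3.0,0,-8.7] dist 164.0
th 62 phi 9.3 knob [-114.  188.] row [-2.9,0,-9.6] dist 156.0
th 68 phi 10.3 knob [-112.  197.] row [-2.7,0,-10.5] dist 149.0
th 73 phi 11.3 knob [-109.  205.] row [-2.4,0,-11.3] dist 141.0
th 79 phi 12.4 knob [-105.  213.] row [-2.0,0,-12.1] dist 133.0
th 85 phi 13.4 knob [-100.  220.] row [-1.6,0,-12.9] dist 125.0
th 90 phi 14.4 knob [-95. 227.] row [-1.1,0,-13.5] dist 117.0
th 96 phi 15.4 knob [-90. 233.] row [-0.5,0,-14.1] dist 109.0
th 101 phi 16.5 knob [-84. 238.] row [0.1,0,-14.6] dist 101.0
th 107 phi 17.5 knob [-77. 242.] row [0.8,0,-15.0] dist 93.0
[-84.80379483  91.9071932 ]
17 97 [-92. 235.] [-0.7 14.3]
18 110 [-73. 244.] [ 1.1 15.2]
20 112 [-75. 247.] [ 1.  15.5]
22 116 [-73. 250.] [ 1.1 15.8]
```

```bash
python3 -m crank '[[-0.3,0,-0.4,0,2],[-0.7,0,-0.9,0,2],[-1,0,-1.4,0,2],[-1.3,0,-1.8,0,2],[-1.6,0,-2.3,0,2],[-1.9,0,-2.7,0,2],[-2.1,0,-3.2,0,2],[-2.3,0,-3.7,0,2],[-2.5,0,-4.2,0,2],[-2.6,0,-4.7,0,2],[-2.8,0,-5.2,0,2],[-2.9,0,-5.7,0,2],[-3,0,-6.2,0,2],[-3,0,-6.7,0,2],[-3.1,0,-7.2,0,2],[-3.1,0,-7.7,0,2],[-3.1,0,-7.7,0,2],[-3.1,0,-7.7,0,2]]'
python3 m.py k3
python3 - <<'E'
import numpy as np
z=np.load('pics/k3.npz');w=z['w'];p=z['p'].astype(int)
a=np.radians(120); X=np.array([np.cos(a),np.sin(a)]);Y=np.array([-X[1],X[0]]); d=w[...,:2]-[509,221.5]; lx=d@X;ly=d@Y
m=(np.abs(ly)<75)&(lx>-70)&(lx<120)&(w[...,2]>60)&(w[...,2]<270)&(p.min(2)>110)&(np.ptp(p,axis=2)<40)
for lo in range(60,270,15):
    k=m&(w[...,2]>=lo)&(w[...,2]<lo+15)
    if k.sum()>3: print(lo,k.sum(),np.percentile(lx[k],[2,50,98]).round(),np.percentile(ly[k],[2,98]).round())
E
```

```text
time: 21.8
tool_pos: [568.8, 118.6, 166.4]
tcp_rot: [180.0, -0.0, 120.0]
ft_force: [-0.5, 0.6, -1.2]
finger_gap: 26.9
grip_force: 39.6
grip 89 [511.9 219.4 298.3] hanger -3.2 -1.5
knob 22 [567.8 117.6 168.4] hanger -119.4 1.0
tool hanger -119.0 -0.2 166.1 F [-1.1  0.3 -1.9] 26.99278744873034 39.57891225814819
90 21 [-69. -59. -47.] [-50. -43.]
105 129 [-69.  38.  53.] [-52.  33.]
120 256 [-67.  45.  64.] [-54.  46.]
135 198 [-69. -23.  53.] [-58.  57.]
150 227 [-68. -45.  38.] [-63.  60.]
165 249 [-61. -43.  21.] [-72.  59.]
180 213 [-50. -38.   2.] [-73.  53.]
195 171 [-40. -30.  -8.] [-74.  40.]
210 72 [-33. -27.  -5.] [-74.  30.]
225 14 [-10.  -8.  -4.] [-74. -69.]
240 7 [-9. -6. -4.] [-74. -68.]
255 10 [-7. -5. -3.] [-74. -68.]
```

The pail is tilted about 46–50°, close to plan, and the grip is still in the notches. Continuing.

```bash
python3 -m crank '[[0,0,-0.5,0,2],[0.1,0,-1,0,2],[0.2,0,-1.5,0,2],[0.2,0,-1.9,0,2],[0.3,0,-2.4,0,2],[0.4,0,-2.8,0,2],[0.6,0,-3.2,0,2],[0.7,0,-3.6,0,2],[0.9,0,-4,0,2],[1.1,0,-4.4,0,2],[1.3,0,-4.8,0,2],[1.5,0,-5.2,0,2],[1.8,0,-5.5,0,2],[2,0,-5.8,0,2],[2.3,0,-6.1,0,2],[2.6,0,-6.4,0,2],[2.9,0,-6.7,0,2],[3.2,0,-6.9,0,2]]'
python3 -m crank '[[0.2,0,-0.1,0,2],[0.5,0,-0.2,0,2],[0.7,0,-0.4,0,2],[0.7,0,-0.4,0,2],[0.7,0,-0.4,0,2],[0.7,0,-0.4,0,2],[0.7,0,-0.4,0,2],[0.7,0,-0.4,0,2],[0.7,0,-0.4,0,2],[0.7,0,-0.4,0,2]]'
python3 m.py k4
cat > r.py <<'E'
import sys,numpy as np
z=np.load(f'pics/{sys.argv[1]}.npz');w=z['w'];p=z['p'].astype(int)
a=np.radians(120); X=np.array([np.cos(a),np.sin(a)]);Y=np.array([-X[1],X[0]]); d=w[...,:2]-[509,221.5]; lx=d@X;ly=d@Y
m=(np.abs(ly)<90)&(lx>-130)&(lx<130)&(w[...,2]>6)&(w[...,2]<270)&(p.min(2)>95)&(np.ptp(p,axis=2)<40)
for lo in range(0,270,15):
    k=m&(w[...,2]>=lo)&(w[...,2]<lo+15)
    if k.sum()>3: print(lo,k.sum(),np.percentile(lx[k],[2,50,98]).round(),np.percentile(ly[k],[2,50,98]).round())
E
python3 r.py k4
```

```text
time: 23.65
tool_pos: [552.6, 146.4, 235.5]
tcp_rot: [180.0, 0.0, 120.0]
ft_force: [-0.1, 0.1, -4.7]
finger_gap: 27.4
grip_force: 39.6
time: 24.65
tool_pos: [549.3, 152.2, 239.2]
tcp_rot: [-180.0, 0.0, 120.0]
ft_force: [-0.7, -0.1, -4.5]
finger_gap: 27.1
grip_force: 39.7
grip 94 [513.3 217.5 298.4] hanger -5.6 -1.7
knob 20 [548.7 149.1 235.5] hanger -82.6 1.8
tool hanger -80.1 -0.2 239.2 F [-0.4 -0.3 -4.7] 26.975170187214307 39.726154804229736
105 43 [-100.  -98.   17.] [-59.  -3.  25.]
120 112 [-99. -96.  18.] [-66. -27.  35.]
135 193 [-98. -78.  20.] [-73. -49.  35.]
150 274 [-96. -61.  21.] [-72. -49.  36.]
165 366 [-95. -52.  22.] [-72. -41.  36.]
180 660 [-93. -37.  24.] [-51. -22.  38.]
195 219 [-50.  10.  29.] [-74.  -8.  23.]
210 25 [-92. -16. -10.] [-76. -68.  14.]
225 28 [-94. -76.  -8.] [-75. -28.   0.]
240 21 [-93. -10.  -6.] [-74. -71.   3.]
255 20 [-86.  -8.  -2.] [-75. -72. -44.]
```

The tilt is now only about 97°, so the pail needs roughly 15° more. Going further up.

```bash
python3 -m crank '[[0,0,-0.2,0,2],[0.1,0,-0.4,0,2],[0.1,0,-0.6,0,2],[0.2,0,-0.8,0,2],[0.2,0,-1,0,2],[0.3,0,-1.2,0,2],[0.3,0,-1.4,0,2],[0.3,0,-1.4,0,2],[0.3,0,-1.4,0,2],[0.3,0,-1.4,0,2],[0.3,0,-1.4,0,2],[0.3,0,-1.4,0,2],[0.3,0,-1.4,0,2]]'; python3 m.py k5; python3 r.py k5
```

```text
time: 26.0
tool_pos: [547.7, 154.9, 253.2]
tcp_rot: [-180.0, -0.0, 120.0]
ft_force: [0.3, 0.4, -4.1]
finger_gap: 27.2
grip_force: 39.8
grip 94 [515.2 215.8 298.1] hanger -8.0 -2.5
knob 22 [544.1 151.7 246.8] hanger -78.0 4.5
tool hanger -77.1 -0.2 253.2 F [ 0.1  0.2 -3.2] 27.01826268728695 39.79391098022461
0 14 [-35. -23.  94.] [-35. -28.  48.]
15 112 [-36. -17.  31.] [-37. -28.   7.]
30 58 [-35. -15.  10.] [-32. -23. -16.]
90 6 [-33. -17. -14.] [-58. -52. -48.]
105 17 [-52. -15. -10.] [-64. -59. -48.]
120 60 [-126.  -54.   -1.] [-68. -53.  21.]
135 176 [-124. -117.    2.] [-71. -37.  30.]
150 270 [-119.  -91.    7.] [-73. -50.  38.]
165 385 [-114.  -75.   10.] [-72. -45.  38.]
180 585 [-108.  -36.   19.] [-70. -28.  35.]
195 456 [-103.  -76.  -14.] [-70. -13.  28.]
210 50 [-98. -83. -23.] [-76.  -6.  12.]
225 28 [-90. -23. -16.] [-76. -70.  13.]
240 25 [-90. -19. -13.] [-75. -70. -16.]
255 24 [-90. -14.  -9.] [-74. -71.  -0.]
```

Run:
```python
from h import *
a,_=save('scene','s9');b,_=save('top','t9')
cv2.imwrite('pics/c9.png',cv2.resize(np.hstack([a[130:300,310:480],b[130:300,110:280]])[:,:,::-1],(800,400),interpolation=cv2.INTER_CUBIC))
```

```text
(no output)
```

View pics/c9.png

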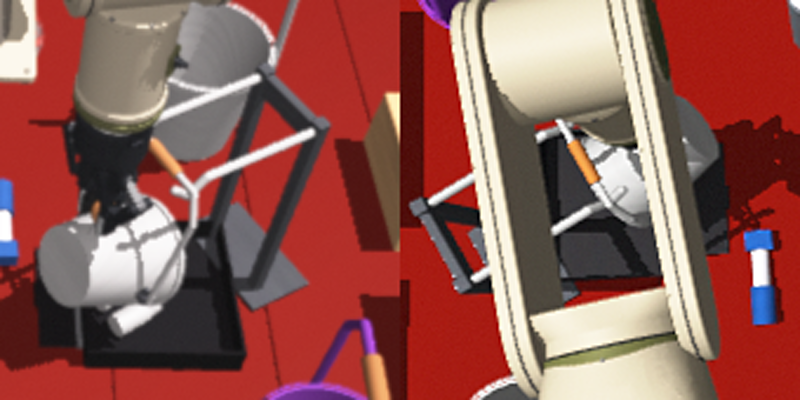

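One socket lies in the tray (scene crop 130,320); the second isn't visible. I'll tip further and compare.

```bash
python3 -m crank '[[0.1,0,-0.2,0,2],[0.2,0,-0.4,0,2],[0.3,0,-0.6,0,2],[0.4,0,-0.8,0,2],[0.4,0,-0.8,0,2],[0.4,0,-0.8,0,2],[0.4,0,-0.8,0,2],[0.4,0,-0.8,0,2],[0.4,0,-0.8,0,2],[0.4,0,-0.8,0,2]]'; python3 m.py k6; python3 r.py k6
```

```text
time: 27.15
tool_pos: [545.7, 158.3, 261.2]
tcp_rot: [-180.0, -0.0, 120.0]
ft_force: [0.1, -0.3, -4.2]
finger_gap: 27.2
grip_force: 39.8
grip 99 [512.5 220.1 303.6] hanger -3.0 -2.4
knob 19 [542.9 155.2 255.2] hanger -74.4 3.8
tool hanger -73.1 -0.2 261.3 F [-0.   0.2 -5.4] 27.399312556108924 39.815980195999146
0 13 [-34. -22.  84.] [-34.  -1.  19.]
15 165 [-36. -16.  31.] [-36. -24.  13.]
30 62 [-36. -14.  15.] [-30. -21.   1.]
90 5 [-26. -18. -16.] [-52. -50. -40.]
105 9 [-18. -14. -11.] [-63. -58. -56.]
120 29 [-73. -15.  -2.] [-67. -61. -46.]
135 109 [-125.  -79.    1.] [-67. -48.  24.]
150 248 [-122.  -95.    7.] [-72. -46.  36.]
165 334 [-117.  -88.   11.] [-72. -48.  39.]
180 477 [-110.  -54.   20.] [-71. -38.  37.]
195 577 [-104.  -49.   20.] [-69. -18.  33.]
210 247 [-99. -83. -22.] [-73.  -9.  25.]
225 25 [-80. -21. -15.] [-76. -70.   7.]
240 35 [-86. -70. -10.] [-75. -28.   1.]
255 24 [-85. -12.  -6.] [-75. -71. -16.]
```

```bash
cat > so.py <<'E'
import sys; from h import *
z=np.load(f'pics/{sys.argv[1]}.npz');w=z['w'];p=z['p'].astype(int)
a=np.radians(120); X=np.array([np.cos(a),np.sin(a)]);Y=np.array([-X[1],X[0]]); d=w[...,:2]-[509,221.5]; lx=d@X;ly=d@Y
m=(abs(ly)<85)&(lx>-58)&(lx<128)&(w[...,2]>5)&(w[...,2]<60)&(p.min(2)>75)&(np.ptp(p,axis=2)<40)
k,lab,st,ce=cv2.connectedComponentsWithStats(m.astype(np.uint8))
for i in range(1,k):
    if st[i,4]>4: q=lab==i; print(ce[i].round(),st[i],np.c_[lx[q],ly[q]].mean(0).round(),'x',lx[q].min().round(),lx[q].max().round(),'y',ly[q].min().round(),ly[q].max().round(),'z',w[q][:,2].max().round())
E
python3 so.py k6; python3 so.py k5
python3 - <<'E'
import numpy as np
z=np.load('pics/k6.npz');g=z['p'].astype(int).min(2)
print(g[246:276:2,352:400:3])
E
```

```text
[364. 263.] [351 258  28  15 252] [-15. -18.] x -38.0 31.0 y -37.0 19.0 z 38.0
[386. 228.] [385 226   3   4   5] [121.  62.] x 118.0 123.0 y 58.0 65.0 z 27.0
[354. 261.] [351 260   7   3  13] [-31.   7.] x -35.0 -23.0 y 2.0 18.0 z 25.0
[365. 265.] [356 260  23  13 180] [-14. -25.] x -38.0 32.0 y -38.0 -8.0 z 37.0
[[225 223 223 225 224 225 169 202 215 130 204 163 112  39  42  41]
 [210 208 211 211 212 210 158 188 174 161 201 149  46  23  25  25]
 [192 193 193 194 192 188 139 148 132 174 180 151  27  23  21  21]
 [169 171 171 167 166 164  78  66 139 159 151 106  27  27  28  23]
 [143 142 140 138 138 122  69  97 144 134 119  44  42  41  41  41]
 [114 116 115 114 113 113  59 122 120 117  56  42  41  42  40  41]
 [104 179 199 173 128 173 151 146 188  74  42  42  42  41  41  41]
 [104 161 218 140 204 239 248 245 240  81  40  41  40  40  42  42]
 [ 55 114 133 218 242 250 250 243 178  46  42  41  41  41  41  40]
 [ 25  55 201 245 251 250 242 216  50  42  42  42  42  42  43  41]
 [ 41  52 118 251 249 239 211  77  42  40  41  42  42  40  40  42]
 [ 23  26 106 230 235 191  74  40  41  41  40  41  43  41  42  41]
 [ 31  21  91 136 176  56  42  41  42  40  41  42  42  42  42  40]
 [ 20  30  34  93  47  43  41  43  41  42  41  41  40  41  42  42]
 [ 22  25  31  39  41  42  43  40  42  40  42  42  42  42  40  41]]
```

A second, separate blob at hanger (-31,10) beside the first, at (-15,-25), shows both sockets are in the tray. Swinging back along the same path.

```bash
python3 -m crank '[[-0.2,0,0.4,0,2],[-0.4,0,0.8,0,2],[-0.5,0,1.3,0,2],[-0.6,0,1.8,0,2],[-0.7,0,2.2,0,2],[-1,0,2.4,0,2],[-1.4,0,2.6,0,2],[-2,0,3.1,0,2],[-2.6,0,3.7,0,2],[-3.1,0,4.3,0,2],[-3.5,0,5.1,0,2],[-3.9,0,5.9,0,2],[-4.2,0,6.7,0,2],[-4.4,0,7.4,0,2],[-4.5,0,8.1,0,2],[-4.6,0,8.8,0,2],[-4.6,0,9.5,0,2],[-4.6,0,9.5,0,2]]'; python3 -m crank '[[0.1,0,0.5,0,2],[0.1,0,1,0,2],[0.2,0,1.5,0,2],[0.2,0,2,0,2],[0.4,0,2.5,0,2],[0.5,0,3,0,2],[0.8,0,4,0,2],[1.2,0,5,0,2],[1.5,0,5.5,0,2],[1.8,0,5.9,0,2],[2.1,0,6.4,0,2],[2.4,0,6.8,0,2],[2.6,0,7.1,0,2],[2.8,0,7.3,0,2],[3.1,0,7.7,0,2],[3.1,0,7.7,0,2],[3.1,0,7.7,0,2],[3.1,0,7.7,0,2]]'; python3 m.py k7; python3 so.py k7
```

```text
time: 29.0
tool_pos: [568.2, 118.6, 164.9]
tcp_rot: [-179.9, -0.0, 120.0]
ft_force: [0.1, -0.6, -0.8]
finger_gap: 27.2
grip_force: 40.0
time: 30.8
tool_pos: [553.4, 145.3, 89.4]
tcp_rot: [180.0, 0.0, 120.0]
ft_force: [-0.3, -0.6, 0.2]
finger_gap: 26.9
grip_force: 40.1
grip 92 [512.1 219.4 298.2] hanger -3.4 -1.6
knob 21 [558.9 141.1  92.1] hanger -94.6 -3.0
tool hanger -88.2 -0.3 89.5 F [-0.8 -0.1 -0.4] 26.989023887057154 40.070343017578125
[364. 266.] [354 260  25  13 154] [-19. -24.] x -38.0 31.0 y -37.0 4.0 z 35.0
```

```bash
python3 -m crank '[[0,0,0,0,3],[0,0,0,0,4],[0,0,0,0,5.5],[0,0,0,0,7],[0,0,0,0,7],[-0.3,0,0,0,7],[-0.6,0,0,0,7],[-0.9,0,0,0,7],[-1.2,0,0,0,7],[-1.5,0,0,0,7],[-1.8,0,0,0,7],[-2.1,0,0,0,7],[-2.6,0,0,0,7],[-3.2,0,0,0,7],[-4,0,0,0,7],[-5,0,0,0,7],[-7,0,0,0,7],[-10,0,0,0,7],[-13,0,0,0,7]]'; python3 -m crank '[[-1,0,-5,0,7],[-2,0,-10,0,7],[-2,0,-15,0,7],[-2,0,-20,0,7],[-2,0,-25,0,7],[-2,0,-28,0,7],[-2,0,-28,0,7],[-2,0,-28,0,7],[-2,0,-28,0,7],[-2,0,-28,0,7]]'; python3 m.py k8; python3 so.py k8; python3 r.py k8
python3 - <<'E'
from h import *
save('top','t8')
E
python3 so.py t8
```

```text
time: 32.75
tool_pos: [618.9, 31.5, 89.3]
tcp_rot: [180.0, 0.0, 120.1]
ft_force: [1.1, 0.4, -0.1]
finger_gap: 70.2
grip_force: 0.0
time: 33.75
tool_pos: [627.7, 15.3, 366.9]
tcp_rot: [-179.8, -0.1, 120.0]
ft_force: [-0.1, -0.0, 0.6]
finger_gap: 70.1
grip_force: 0.0
grip 92 [512.1 219.4 298.3] hanger -3.4 -1.7
knob 86 [554.6 151.7  85.4] hanger -83.3 -4.5
tool hanger -237.9 0.2 367.2 F [-0.2 -0.1 -0.2] 70.11682808960491 0.0
[342. 248.] [342 246   1   5   5] [-35.  65.] x -39.0 -33.0 y 59.0 70.0 z 12.0
[362. 264.] [350 255  29  18 194] [-22. -17.] x -39.0 29.0 y -37.0 22.0 z 38.0
0 13 [-35. -33.  92.] [-34.  -2.  24.]
15 122 [-36. -23.  24.] [-35. -27.  18.]
30 44 [-36. -29.  -9.] [-32. -22.  16.]
60 204 [-42.  18.  47.] [-47.  17.  44.]
75 183 [-61.  10.  48.] [-49.  10.  47.]
90 189 [-50.  13.  50.] [-51.  14.  48.]
105 203 [-51.  11.  52.] [-53.  21.  51.]
120 221 [-55.   9.  53.] [-54.  23.  53.]
135 238 [-58.   9.  54.] [-66.  21.  56.]
150 268 [-62.  -0.  56.] [-72.  19.  58.]
165 278 [-68.  -2.  57.] [-73.  27.  59.]
180 204 [-68.  -3.  55.] [-74. -16.  66.]
195 20 [-5. -3. -0.] [-75. -69.  69.]
210 20 [-7. -3.  1.] [-76.  -2.  69.]
225 21 [-6. -4.  1.] [-75. -71.  69.]
240 22 [-6. -3.  1.] [-75. -70.  69.]
255 25 [-6. -3.  2.] [-75. -71.  70.]
```

```bash
python3 -m crank '[[0,0,0,0,7],[0,0,0,0,7],[0,0,0,0,7],[0,0,0,0,7],[0,0,0,0,7],[0,0,0,0,7],[0,0,0,0,7],[0,0,0,0,7]]'; python3 m.py k9
python3 - <<'E'
from h import *
a=np.radians(120); X=np.array([np.cos(a),np.sin(a)]);Y=np.array([-X[1],X[0]])
for n in('s5','k9'):
    w=np.load(f'pics/{n}.npz')['w']; d=w[...,:2]-[509,221.5]; r=np.hypot(*(d+0).transpose(2,0,1)); m=(r<42)&(w[...,2]>70)&(w[...,2]<150)
    print(n,m.sum(),np.histogram(w[m][:,2],bins=range(70,151,10))[0])
q=np.load('pics/k9.npz'); w=q['w']; d=w[...,:2]-[509,221.5]; lx=d@X; ly=d@Y; g=q['p'].min(2)
m=(w[...,2]>5)&(w[...,2]<55)&(g>75)&(lx>-58)&(lx<40)&(abs(ly)<60)
for y0 in range(-40,40,8):
    k=m&(ly>=y0)&(ly<y0+8)
    if k.sum(): print(y0,k.sum(),lx[k].min().round(),lx[k].max().round(),w[k][:,2].max().round())
E
```

```text
time: 34.65
tool_pos: [628.3, 15.5, 369.3]
tcp_rot: [-180.0, 0.0, 120.0]
ft_force: [-0.2, 0.2, 0.3]
finger_gap: 69.9
grip_force: 0.0
grip 90 [512.  219.4 298.3] hanger -3.3 -1.6
knob 86 [554.6 151.7  85.5] hanger -83.3 -4.6
tool hanger -238.1 -0.3 369.3 F [0.2 0.5 0.1] 69.94676306879505 0.0
s5 184 [ 4  1  6 16 35 37 85  0]
k9 26 [26  0  0  0  0  0  0  0]
-40 33 -36.0 5.0 32.0
-32 67 -36.0 28.0 35.0
-24 27 -36.0 40.0 37.0
-16 17 -38.0 -19.0 31.0
-8 11 -33.0 -17.0 34.0
0 18 -35.0 -17.0 34.0
8 15 -35.0 -28.0 36.0
16 8 -36.0 -33.0 29.0
```

The pail is empty, with only its floor visible at about 70. It hangs still, and both sockets are in the tray.

```bash
python3 -c "from h import *; print(hand_in())"
```

```text
the job is handed in; nothing more can be done
None
```

I handed the job in at about 34.7 s: depth readings show the pail empty and hanging still and upright in the notches, both sockets in the tray, and the robot clear; the hand-in gave no verdict.

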